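# Rock the jammed mixing bar out of a glaze bottle and put the bottle to drain

## Robot

A 7-joint arm with a two-finger parallel gripper is mounted at the origin on a cart in front of the work surface, level with it; the furniture and walls round the work are solid. World frame = base frame: x ahead of the robot, y to its left, z up, the work surface at z = 0. Lengths are in m, angles in rad, forces in N, time in s.
With the tool pointing down it reaches from about 0.4 to 0.9 m from the base axis. Payload 5.5 kg.
Tool frame: the origin (TCP) lies midway between the tips of the shut fingers; the grasp point (between the pads) lies 19 mm behind it (manip.grip_depth is the distance from the TCP to the grasp point, in m); z points along the fingers, y is the line along which they close (so a half turn about z gives the same grasp; the last joint's range is limited). The gripper opens to 92 mm and grips with 3 to 60 N. Pads are 19 mm wide; open, the fingers measure 130 mm over their backs; the gripper's body (75 mm by 190 mm) begins 47 mm behind the grasp point.
Start: joints at [-1.051, 0.501, -0.427, 1.55, 0.221, 1.138, -0.21], TCP at [0.165, 0.629, 0.227] pointing down, gripper open.
Joint ranges: [-2.88, 2.88], [-0.31, 2.03], [-1.54, 1.56], [0.2, 2.42], [-1.41, 4.55], [0.19, 2.02], [-2.57, 2.57]. Speed limits (rad/s): [2.57, 2.57, 3.14, 3.14, 3.14, 3.14, 3.14].

## Interface

Orientations are given as a unit quaternion [x, y, z, w].
In Python, from bench import manip, effector, viewer gives the robot as it stands. Calls block until the motion is done:
- manip.move_pose(position, orientation): joint-space move of the TCP to a pose.
- manip.servo_line(position, ori=None, vel=0.15): straight line of the TCP; ori=None keeps the orientation; vel is the mean speed in m/s.
- manip.movej(angles): joint-space move.
- effector.open_jaws() and effector.close(f_grip=None): open the fingers fully, or close them until they stop; f_grip is the grip in N (None keeps the last).
- manip.sleep(seconds).
- manip.solve_ik(position, orientation): joint angles nearest the present ones, or None.
- viewer.get_image(name): name is "side" or "top"; returns the picture (384x512x3 uint8, red, green, blue); there is no depth.
- viewer.get_calibration(name): a dict with "vfov" (degrees; the focal length in pixels is half the picture's height over the tangent of half this angle, whatever the lens; pixels are square), "cx", "cy" (the principal point, pixels), "dist_coeffs" ([k1, k2, p1, p2, k3] as OpenCV has them; the pictures are not rectified), "eye" and "attitude" of the camera in the world. Camera axes: x right, y down, z forward; pixel columns grow to the right and rows downward; lengths in m; the calibration is good to about 2 mm. A picture is of the moment at which its call begins. get_calibration takes no time and is no camera call.
A pose or a line that the arm cannot do raises manip.PlanningError and nothing moves.
- manip.hand_in(): hands the job in; it is judged then, once.
Readings, each from a call of its own:
- manip.current_clock(): time.
- manip.current_q(): joint angles.
- manip.current_joint_velocities(): joint speeds.
- manip.current_tau(): joint torques, N m.
- manip.current_tool_pos(): TCP position.
- manip.current_tcp_rot(): TCP orientation.
- manip.current_force(): force on the tool from outside, world axes, zero at the start.
- manip.current_wrist_torque(): the same for the moment, N m.
- manip.current_finger_gap(): finger opening in m.
- manip.current_gripper_force(): force on a finger pad.
Only numpy, scipy, OpenCV 4.12 (cv2) and the standard library are available. Lean on these libraries where they do the work, as an engineer would, in place of code of your own. Each camera call takes 0.05 s, during which the arm holds its last target. There are 200 camera calls.

## Task

The mixing bar has turned crosswise behind the neck of the flat clear glaze bottle: carry the bottle by its handle to the bowl beside the tile stacks, hold the mouth low over it and rock the bottle from side to side until the bar slides out into the bowl, where it stays, untouched by the fingers. Then lay the empty bottle on the sloping draining stand, handle up, neck down between the two pegs and shoulders up against them; the brush that lies across the stand must come off first and be laid flat on the table or the cutting mat. Leave the bowl where it stands and do not disturb the small jar and the dropper bottle that stand by the glaze bottle.

Things in the scene. Friction and masses are not known exactly. Their poses are not given: they have to be found in the camera images.
- flask: Flat wide-mouth bottle of clear plastic, 166 x 96 x 34 mm (70 mm high with its grey handle), 0.2 to 0.3 kg, lying on its broad side, handle up. Origin: on the underside at mid-width, 78 mm from the mouth. x runs away from the neck (neck to -x), y across, z up. Inside: floor at z = 5 mm, 90 wide x 26 high; square shoulders at x = -42 narrow it to a straight neck 42 x 26 (48 wide outside, lip 53).
- flask_handle (a point): Middle of the handle's grip bar, 60 mm above the bottle's underside, at the bottle's x = +15 mm, near its centre of mass. The bar runs along the bottle's x, 84 long x 14 wide x 20 mm high; under it 16 mm of free space between two end posts 59 mm apart. Take it across its 14 mm width, fingers pointing down.
- flask_mouth (a point): Centre of the bottle's mouth: bottle's x = -78 mm, 18 mm above the underside.
- bar_center (a point): Centre of the mixing bar, a brown flattened rod 60 x 22 x 16 mm, 55 g, loose in the bottle across both shoulders. It does not come out by tipping straight. Slippery (friction 0.2): mouth tipped 30 to 45 deg down, bottle rolled 35 to 40 deg about its long axis to one side, then the other, it slides sideways, turns into the neck and slides out in 2 to 6 swings of 1 s.
- bowl: Open glazed bowl, white with a red line, 127 mm across the rim, 67 high, loose, on the table. Origin: centre of its underside. Behind it is the tile cutter (x over 0.72, y 0.15 to 0.66, 0.2 m high). To its right two fixed stacks of tiles, 65 mm high (x 0.37 to 0.54, y -0.05 to 0.06), stand on a thin board (x 0.36 to 0.56, y -0.12 to 0.10).
- stand: Fixed wooden draining stand, 170 long x 136 wide x 80 mm high: two side cheeks 12 mm thick, 112 mm apart, level tops at 80 mm; between them a board that slopes 12 degrees down to the stand's -x end (roughly towards the robot). Origin: centre of its underside; x along it to the high end, y across, z up.
- bed: The stand's sloping board, 160 x 112 mm: x up the slope, y across, z square to it. Origin on its upper face, 52 mm above the table, 15 mm before the stand's middle: where the bottle's origin and axes come when it lies home. Two pegs, 13 mm diameter x 24 high, at x = -51.5, y = +-37.5 mm: the neck goes between them, the shoulders against them. The cheeks leave 8 mm on either side of the bottle.
- brush: Paint brush, 217 long x 15 x 15 mm, 18 g, lying level across the tops of the stand's cheeks (underside 80 mm above the table), so that the bottle cannot be laid there. The green cutting mat (x 0.60 to 0.82, y -0.19 to 0.11, 3.5 mm thick) has room for it in front of the marker lying there. Origin: middle of its underside, y along the brush, z up.
- jar_green: Bystander: small closed glaze jar, 57 mm diameter x 68 mm high, standing near the bottle's side. Origin: centre of its underside. Leave it.
- dropper: Bystander: brown dropper bottle, 33 mm diameter x 102 mm high, standing near the bottle's neck. Origin: centre of its underside. Leave it.
- mixing_bar: The mixing bar itself: its origin lies on its broad side, 8 mm from the centre; y along the rod.

How it is judged:
By the outcome, as a careful person would: the job done as asked, in the order asked, and still so for the second after the job is handed in, with the robot touching nothing.
It also fails if it takes over 66 s, if anything falls off the work surface, if the arm or the gripper's body presses on something with over 40 N, if the wrist force passes 120 N, or if a joint passes its speed limit or range.

## Working session

There is one attempt and no reset: what is moved stays moved. The work goes in short steps, each a Python script; the robot and the scene stay as the last script left them, time stands still between calls to the robot, and variables do not carry over. Pictures are saved under pics/ and viewed, at most 10 in all, crops included, and the job is handed in when it is done.

```bash
ls; mkdir -p pics
python3 - <<'E'
from bench import manip, effector, viewer
import cv2
for n in("top","side"):
    im=viewer.get_image(n); cv2.imwrite(f"pics/{n}0.png",im[:,:,::-1]); print(viewer.get_calibration(n))
print(manip.current_clock(),manip.current_tcp_rot(),manip.grip_depth)
E
```

```text
pics
{'vfov': 54.666228483556296, 'cx': 258.96258440961304, 'cy': 191.726887436082, 'dist_coeffs': array([-0.04323806,  0.        ,  0.        ,  0.        ,  0.        ]), 'eye': array([0.44266735, 0.13671315, 1.2073886 ]), 'attitude': array([-0.69968015,  0.71354548, -0.02520314,  0.0257941 ])}
{'vfov': 56.24420034532545, 'cx': 258.0157052657027, 'cy': 193.82352059913939, 'dist_coeffs': array([-0.05927247,  0.        ,  0.        ,  0.        ,  0.        ]), 'eye': array([ 0.43950202, -0.63091966,  0.59582951]), 'attitude': array([ 0.88130431, -0.0513651 ,  0.01425902, -0.46953277])}
0.1 [ 1.28021888e-01  9.91770974e-01 -8.42962221e-04 -1.41426684e-04] 0.0188
```

View pics/top0.png

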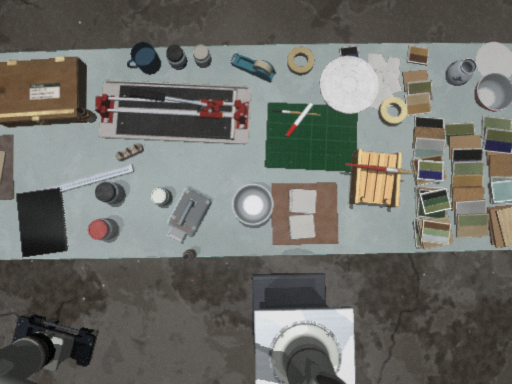

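View pics/side0.png

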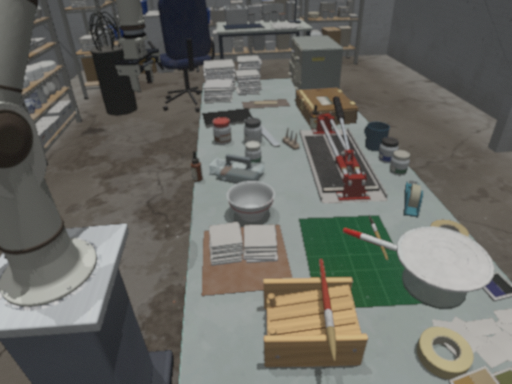

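The top view shows the flask at about (188,213) with its neck to the lower left, the jar at (160,197), the dropper at (190,253), the bowl at (253,206), the stand at (376,180) and the brush at about (380,168). The side view agrees. I'll zoom in on the flask and stand.

Run:
```python
import cv2,numpy as np
a=cv2.imread("pics/top0.png");b=cv2.imread("pics/side0.png")
f=cv2.resize(a[170:270,140:280],None,fx=5.6,fy=5.6,interpolation=cv2.INTER_CUBIC)[:, :784]
cv2.imwrite("pics/c1.png",f)
s=cv2.resize(a[140:215,335:420],None,fx=4.6,fy=4.6,interpolation=cv2.INTER_CUBIC)
t=cv2.resize(b[135:225,180:285],None,fx=3.8,fy=3.8,interpolation=cv2.INTER_CUBIC)
h=max(s.shape[0],t.shape[0]);p=lambda i:np.pad(i,((0,h-i.shape[0]),(0,0),(0,0)))
cv2.imwrite("pics/c2.png",np.hstack([p(s),p(t)]));print(f.shape,s.shape,t.shape)
```

```text
(560, 784, 3) (345, 391, 3) (342, 399, 3)
```

View pics/c1.png

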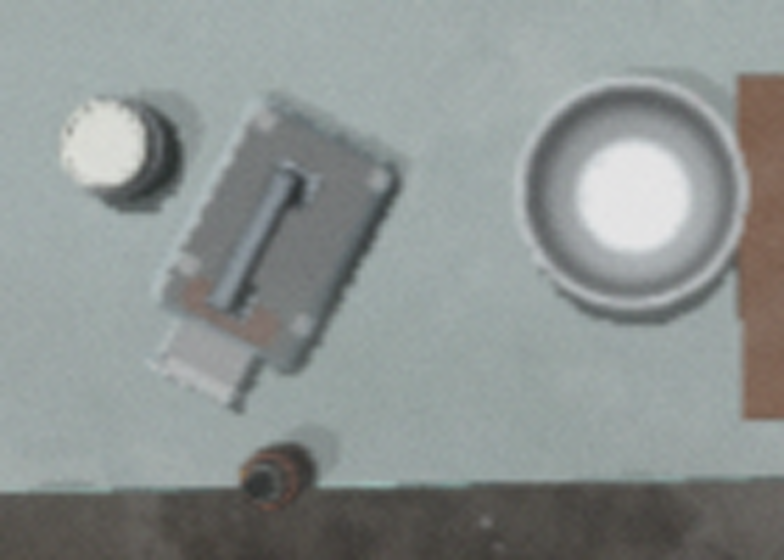

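View pics/c2.png

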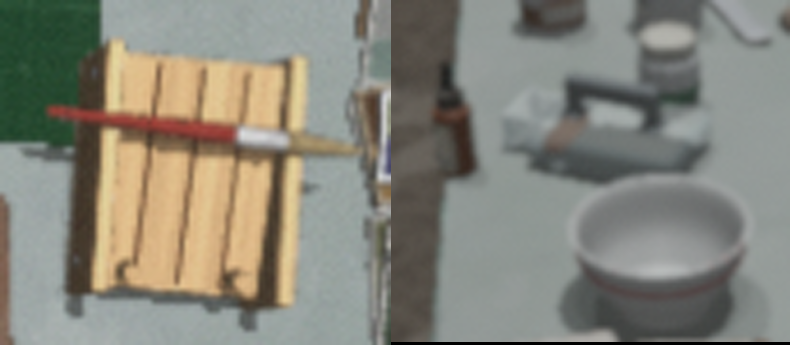

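The crops show the handle bar from about (192,202) to (179,224) in full-picture pixels, the bar (brown) across both shoulders, and the brush lying from (345,163) to (413,173). Next I'll measure with masks and rays.

```bash
cat > h.py <<'E'
from bench import manip, effector, viewer
import cv2, numpy as np
from scipy.spatial.transform import Rotation as R
def cam(n):
    c=viewer.get_calibration(n); f=192/np.tan(np.radians(c['vfov'])/2)
    return np.array([[f,0,c['cx']],[0,f,c['cy']],[0,0,1]]),c['dist_coeffs'],R.from_quat(c['attitude']).as_matrix(),c['eye']
def ray(n,p):
    K,d,M,e=cam(n); u=cv2.undistortPoints(np.float64(p).reshape(-1,1,2),K,d)[:,0]
    return e,np.c_[u,np.ones(len(u))]@M.T
def onz(n,p,z):
    e,r=ray(n,p); return e+r*((z-e[2])/r[:,2])[:,None]
def proj(n,P):
    K,d,M,e=cam(n); rv=cv2.Rodrigues(M.T)[0]
    return cv2.projectPoints(np.float64(P).reshape(-1,1,3),rv,-M.T@e,K,d)[0][:,0]
def big(m):
    cs=cv2.findContours(m.astype(np.uint8),cv2.RETR_EXTERNAL,cv2.CHAIN_APPROX_NONE)[0]
    return max(cs,key=cv2.contourArea)[:,0].astype(float)
E
cat > m.py <<'E'
from h import *
np.set_printoptions(precision=4,suppress=True)
a=cv2.imread("pics/top0.png");hsv=cv2.cvtColor(a,cv2.COLOR_BGR2HSV).astype(int);H,S,V=hsv[...,0],hsv[...,1],hsv[...,2]
def roi(m,x0,y0,x1,y1):
    o=np.zeros(m.shape,bool);o[y0:y1,x0:x1]=m[y0:y1,x0:x1];return o
def rect(c,z):
    P=onz("top",c,z)[:,:2];return cv2.minAreaRect((P*1000).astype(np.float32))
# bright wood
wood=roi((H>10)&(H<30)&(S>60)&(V>150),340,140,412,215); c=big(wood); print("stand",rect(c,.08),len(c))
L=lambda u,v,x0,y0,s:np.array([x0+(u+.5)/s-.5,y0+(v+.5)/s-.5])
cor=[L(u,v,335,140,4.6) for u,v in((107,42),(307,56),(295,305),(92,292))]
print("stand corners",onz("top",cor,.08))
red=roi(((H<8)|(H>172))&(S>110),340,150,412,185);ys,xs=np.nonzero(red)
P=onz("top",np.c_[xs,ys],.0875);print("red",P.min(0),P.max(0),np.polyfit(P[:,1],P[:,0],1))
print("brush ends",onz("top",[L(46,110,335,140,4.6),L(360,153,335,140,4.6)],.0875))
print("handle ends",onz("top",[L(292,172,140,170,5.6),L(219,308,140,170,5.6)],.07))
print("body corners",onz("top",[L(u,v,140,170,5.6) for u,v in((265,95),(402,170),(293,374),(160,298))],.03))
print("mouth",onz("top",[L(152,362,140,170,5.6),L(238,408,140,170,5.6)],.02))
bowl=[L(u,v,140,170,5.6) for u,v in((518,190),(748,190),(632,76),(632,312))];print("bowl",onz("top",bowl,.067))
print("jar",onz("top",[L(105,145,140,170,5.6)],.068),"dropper",onz("top",[L(262,486,140,170,5.6)],.102))
# handle mask: print darkness in neighbourhood
g=cv2.cvtColor(a,cv2.COLOR_BGR2GRAY);print(g[198:228,172:202])
E
python3 m.py
```

```text
stand ((533.0625, -215.4837646484375), (113.63946533203125, 105.48946380615234), 83.34352111816406) 160
stand corners [[ 0.6508 -0.1702  0.08  ]
 [ 0.6391 -0.3049  0.08  ]
 [ 0.4723 -0.2888  0.08  ]
 [ 0.4837 -0.1535  0.08  ]]
red [ 0.5825 -0.249   0.0875] [ 0.6061 -0.1299  0.0875] [0.1574 0.6245]
brush ends [[ 0.6046 -0.1257  0.0875]
 [ 0.5721 -0.3344  0.0875]]
handle ends [[0.5025 0.3437 0.07  ]
 [0.4289 0.3843 0.07  ]]
body corners [[0.5488 0.3661 0.03  ]
 [0.5046 0.2885 0.03  ]
 [0.3906 0.3513 0.03  ]
 [0.4347 0.4265 0.03  ]]
mouth [[0.3983 0.4337 0.02  ]
 [0.3715 0.3847 0.02  ]]
bowl [[0.4904 0.2201 0.067 ]
 [0.4879 0.094  0.067 ]
 [0.552  0.1564 0.067 ]
 [0.4225 0.1588 0.067 ]]
jar [[0.5195 0.4474 0.068 ]] dropper [[0.3352 0.3551 0.102 ]]
[[ 94 141 152 169 165 164 169 181 183 156 124 120 118 120 122 119 121 122
  127 131 118 117 118 115 117 119 119 119 120 118]
 [ 99 146 161 165 167 168 178 179 166 135 121 121 121 116 120 118 112 118
  134 149 139 114 114 120 117 119 119 121 117 115]
 [107 151 164 167 167 172 180 164 134 121 121 117 116 120 120 118 111 108
  114 103 104 119 123
[... 2705 characters left out ...]
 83 104 120 121 121 123
  124 121 118 125 123 122 114 111 102  83  81 123]
 [122 115 120 118 121 129 135 141 133 102  71  74 115 132 121 122 122 121
  122 121 123 120 121 118 113 107  94  83  89 126]
 [126 119 114 114 112 110 123 131 118  85  75  87 115 120 116 125 124 124
  122 125 123 125 122 119 113 101  85  86 117 151]
 [131 121 118 120 117 114 110 110  99  86  92 117 132 115 115 117 119 118
  123 123 126 123 122 115 111  97  86  99 130 155]
 [143 133 130 123 120 112 112 116 112 113 102 116 125 120 115 117 120 122
  123 126 130 143 141 123 109  92  94 125 152 158]
 [158 149 145 143 138 122 116 117 120 117 117 126 116 117 117 118 119 117
  120 125 137 153 146 134 112  90 112 142 158 161]]
```

Sizes agree with the given ones: stand 168 x 136, bowl rim 126–129, brush 211 (tip faint), and handle 84 on a yaw of about -28.5°. I'll refine the handle and stand lines, check against the side view, check IK, then move the brush.

```bash
cat >> h.py <<'E'
FLIP=np.diag([-1.,1,-1])
def fl(yaw,pitch=0,roll=0):   # flask rotation, degrees; pitch>0: mouth down
    return R.from_euler('ZYX',[yaw,-pitch,roll],degrees=True).as_matrix()
TCPF=np.array([.015,0,.0412])  # TCP in flask frame when held
def tool(Rf,p_ref,ref):        # TCP pose that brings flask point ref to p_ref
    return p_ref+Rf@(TCPF-ref), R.from_matrix(Rf@FLIP).as_quat()
def down(yaw): return R.from_matrix(fl(yaw)@FLIP).as_quat()
E
python3 - <<'E'
from h import *
np.set_printoptions(precision=4,suppress=True)
a=cv2.imread("pics/top0.png");g=cv2.cvtColor(a,cv2.COLOR_BGR2GRAY).astype(float)
pts=[]
for r in range(204,222):
    c=189-.5*(r-203); xs=np.arange(int(c)-4,int(c)+5); w=np.clip(g[r,xs]-122,0,None); pts.append((np.sum(xs*w)/w.sum(),r))
P=onz("top",pts,.07)[:,:2]; vx=cv2.fitLine((P*1000).astype(np.float32),cv2.DIST_HUBER,0,.01,.01).ravel(); print("bar line",vx,np.degrees(np.arctan2(vx[1],vx[0])),P[0],P[-1])
# stand edges: bright cheek outer edges per row
hsv=cv2.cvtColor(a,cv2.COLOR_BGR2HSV).astype(int);bright=(hsv[...,2]>195)&(hsv[...,1]>50)&(hsv[...,0]>10)&(hsv[...,0]<30)
L=[];Rr=[]
for r in list(range(154,161))+list(range(176,200)):
    x=np.nonzero(bright[r,350:405])[0]+350
    if len(x): L.append((x[0]-.5,r));Rr.append((x[-1]+.5,r))
for q in(L,Rr):
    P=onz("top",q,.08);v=cv2.fitLine((P[:,:2]*1000).astype(np.float32),cv2.DIST_HUBER,0,.01,.01).ravel();print("cheek outer",v, "y at x=.5615:",v[3]+(561.5-v[2])*v[1]/v[0])
print("marker",onz("top",[(288,134),(312,105)],.01), "mat near edge",onz("top",[(266,166),(357,170)],.0035))
# side-view check: predicted pixels
hc=np.array([.467,.3645,.07]);print("side handle ends",proj("side",[hc+fl(-28.5)@[d,0,0] for d in(-.042,.042)]),"stand corners",proj("side",[[.4837,-.1535,.08],[.4723,-.2888,.08]]),"brush ends",proj("side",[[.6046,-.1257,.0875],[.5721,-.3344,.0875]]),"bowl rim",proj("side",[[.487-.0635,.157,.067],[.487+.0635,.157,.067]]))
C=np.array([.5615,-.2294,0])
for n,(p,q) in dict(brush=([.588,-.23,.079],down(81)),brush2=([.588,-.23,.079],down(-99)),mat=([.645,-.03,.0055],down(81)),flask=([.467,.3645,.041],down(-28.5)),
  home=tool(fl(-5.7,12),C+[-.015,0,.052],0)).items():
    s=manip.solve_ik(p,q);print(n,s)
for yaw in(-60,-45,-30,-15,0,20):
  for th in(35,40):
    print(yaw,th,*[manip.solve_ik(*tool(fl(yaw,th,r),np.array([.507,.15,.103]),np.array([-.078,0,.018]))) for r in(-38,0,38)])
E
```

```text
bar line [  0.8804  -0.4743 467.3924 365.8754] -28.313549 [0.4913 0.3522] [0.4398 0.3803]
cheek outer [   0.9953   -0.0971  547.5513 -160.88  ] y at x=.5615: -162.24022
cheek outer [   0.996    -0.0894  563.235  -296.3767] y at x=.5615: -296.22104
marker [[ 0.7167  0.0382  0.01  ]
 [ 0.8124 -0.0436  0.01  ]] mat near edge [[ 0.6135  0.1122  0.0035]
 [ 0.5946 -0.1853  0.0035]]
side handle ends [[225.4481 153.9831]
 [249.8297 158.3242]] stand corners [[261.2774 277.2862]
 [263.5828 340.0351]] brush ends [[319.9179 258.4919]
 [332.091  356.0663]] bowl rim [[225.5044 195.0844]
 [273.3316 191.3854]]
brush [-0.4655  1.1357  1.3484  1.7458 -1.1648  1.297  -2.1244]
brush2 [-0.0247  0.6527  0.491   1.732  -0.3893  0.8551  0.4828]
mat [-0.7703  1.3087  1.3452  1.7256 -1.3385  1.3146 -2.4033]
flask [-0.5007  0.6198 -0.2711  1.8259  0.2361  0.7273  0.1724]
home [ 0.2536  0.4419  0.1607  1.9851 -0.2553  0.5322  2.0718]
-60 35 [-0.5479  0.8332  0.0355  1.3776  0.4521  1.6728 -0.3378] [-0.6408  0.3854  0.0266  1.9991  0.7493  0.9727 -0.5945] None
-60 40 [-0.6007  0.845   0.065   1.3821  0.4766  1.6
[... 914 characters left out ...]
5633 -0.0658  1.9057  1.0049  1.1601 -0.123 ] [-0.4541  0.1958 -0.0082  2.2773  1.1847  0.2812  0.0137] [ 1.2063  0.9506 -1.3766  2.2232  0.8025  0.2179  1.241 ]
0 40 [-0.8144  0.5551 -0.0344  1.9552  1.0601  1.1562 -0.2501] [-0.4935  0.1794 -0.0074  2.3495  1.6384  0.3155 -0.4672] [ 1.2721  1.1104 -1.4838  2.2828  1.4035  0.2948  0.7703]
20 35 [-0.7808  0.452  -0.0843  2.1171  1.2556  0.964  -0.1282] [ 0.4543  0.2835 -0.8685  2.2715  1.288   0.2099  0.3773] [ 1.0974  1.0027 -1.306   2.0155  0.2005  0.5238  2.0778]
20 40 [-0.8344  0.4419 -0.053   2.175   1.3414  0.9661 -0.287 ] [ 0.6351  0.3219 -1.0628  2.3451  1.904   0.2636 -0.2029] [ 1.1443  1.0022 -1.3055  2.0699  0.1095  0.4478  2.2376]
```

Run:
```python
from h import *
np.set_printoptions(precision=2,suppress=True)
res=[]
for yaw in range(-180,180,15):
  for s in(1,-1):
    th=35;d=fl(yaw)[:,0]; m=np.array([.487,.157,.103])+.02*d; qs=[]
    for r in(-38,-19,0,19,38):
        p,q=tool(fl(yaw,th,r),m,np.array([-.078,0,.018]))
        if s<0: q=(R.from_quat(q)*R.from_euler('z',180,degrees=True)).as_quat()
        x=manip.solve_ik(p,q)
        if x is None: break
        qs.append(x)
    if len(qs)<5: continue
    qs=np.array(qs);print(yaw,s,"maxstep",np.abs(np.diff(qs,axis=0)).max(),np.ptp(qs,axis=0),qs[2])
for n,(p,q) in dict(flask=([.467,.366,.041],down(-28.3+180)),flask1=([.467,.366,.041],down(-28.3)),home=tool(fl(-5.4,12),np.array([.5465,-.229,.052]),0)).items():
    print(n,manip.solve_ik(p,q),manip.solve_ik(p,(R.from_quat(q)*R.from_euler('z',180,degrees=True)).as_quat()))
```

```text
-180 1 maxstep 0.24508976541840363 [0.82 0.21 0.14 0.31 0.77 0.21 0.64] [-0.52  0.58  0.31  1.71 -0.29  1.49 -1.66]
-180 -1 maxstep 0.28955092925860826 [0.59 0.22 0.25 0.33 0.94 0.39 0.86] [-0.04  0.59 -0.35  1.69 -0.03  1.46  1.19]
-165 1 maxstep 0.21992533006560774 [0.82 0.11 0.08 0.06 0.79 0.07 0.66] [-0.55  0.59  0.29  1.7  -0.16  1.5  -1.51]
-165 -1 maxstep 0.25987322287705017 [0.63 0.11 0.2  0.07 0.9  0.21 0.79] [-0.06  0.6  -0.39  1.68  0.11  1.51  1.34]
-150 1 maxstep 0.22246532806298697 [0.8  0.15 0.05 0.22 0.82 0.25 0.71] [-0.59  0.58  0.26  1.7  -0.03  1.48 -1.36]
-150 -1 maxstep 0.24965555648661944 [0.61 0.13 0.18 0.21 0.88 0.08 0.76] [-0.09  0.61 -0.42  1.68  0.24  1.53  1.49]
-135 1 maxstep 0.2810957206272997 [0.77 0.26 0.04 0.48 0.86 0.45 0.79] [-0.62  0.56  0.23  1.72  0.1   1.44 -1.22]
-135 -1 maxstep 0.2517153599309203 [0.6  0.25 0.12 0.48 0.84 0.24 0.74] [-0.11  0.6  -0.45  1.71  0.37  1.52  1.64]
-120 1 maxstep 0.363471364657064 [0.71 0.37 0.08 0.72 0.91 0.62 0.89] [-0.65  0.54  0.2   1.76  0.23  1.37 -1.08]
-120 -1 maxstep 0.30589774977227524 [0.56 0.37 0.06 0.72
[... 1692 characters left out ...]
 0.74 1.11 0.77 0.39 0.88 0.28] [-0.84  0.7   0.91  1.8  -0.77  1.58 -1.72]
150 -1 maxstep 0.3810776586548392 [0.52 0.44 0.28 0.8  1.05 0.75 1.05] [ 0.02  0.54 -0.28  1.77 -0.28  1.31  0.92]
165 1 maxstep 0.533195509575259 [0.81 0.32 0.67 0.57 0.78 0.43 0.68] [-0.87  0.73  0.91  1.75 -0.66  1.61 -1.54]
165 -1 maxstep 0.3635539399043577 [0.47 0.33 0.36 0.58 1.02 0.54 0.98] [-0.01  0.57 -0.31  1.72 -0.16  1.4   1.06]
flask [-1.47  0.97  1.13  1.86 -1.04  1.05 -1.96] [-0.5   0.62 -0.27  1.82  0.24  0.73  0.17]
flask1 [-0.5   0.62 -0.27  1.82  0.24  0.73  0.17] [-1.47  0.97  1.13  1.86 -1.04  1.05 -1.96]
home [ 0.25  0.44  0.16  1.99 -0.26  0.53  2.08] [-0.24  0.57  0.79  2.   -0.8   0.67 -0.6 ]
```

Neck pointing away from the robot (yaw about -150°) makes rocking easy for the arm. First, the brush.

Run:
```python
from h import *
np.set_printoptions(precision=3,suppress=True)
q=down(-99); t=lambda s:print(s,manip.current_clock(),manip.current_tool_pos(),manip.current_finger_gap(),manip.current_force())
manip.move_pose([.588,-.23,.14],q);t("above")
manip.servo_line([.588,-.23,.079],vel=.1);t("down")
effector.close(15);t("closed")
manip.servo_line([.588,-.23,.13],vel=.15);t("up")
manip.servo_line([.645,-.03,.10],vel=.25);t("over mat")
manip.servo_line([.645,-.03,.0065],vel=.12);t("low")
effector.open_jaws();t("open")
manip.servo_line([.645,-.03,.10],vel=.2);t("up")
a=viewer.get_image("top");b=viewer.get_image("side")
cv2.imwrite("pics/t1.png",np.hstack([cv2.resize(a[90:220,230:420,::-1],None,fx=2,fy=2),cv2.resize(b[190:384,180:390,::-1],None,fx=1.9,fy=1.9)[:260]]))
```

```text
above 3.45 [ 0.588 -0.229  0.14 ] 0.0916236300502024 [-0.682  0.326  0.147]
down 4.2083 [ 0.588 -0.23   0.079] 0.09169241473745517 [ 0.183 -0.337  0.277]
closed 5.3833 [ 0.588 -0.23   0.079] 0.01459814652891416 [ 0.243 -0.719  0.952]
up 5.875 [ 0.588 -0.23   0.13 ] 0.014378747161987036 [-0.463 -0.691 -1.601]
over mat 6.8667 [ 0.644 -0.033  0.1  ] 0.014589105813589694 [ 0.364 -0.876 -0.849]
low 7.7917 [ 0.646 -0.03   0.007] 0.014571590913502583 [-0.239  0.745  0.122]
open 9.075 [ 0.645 -0.03   0.006] 0.09155322182641974 [ 0.281  0.582 -0.934]
up 9.6917 [ 0.644 -0.03   0.1  ] 0.09195736108773987 [-0.512  0.507  0.646]
```

View pics/t1.png

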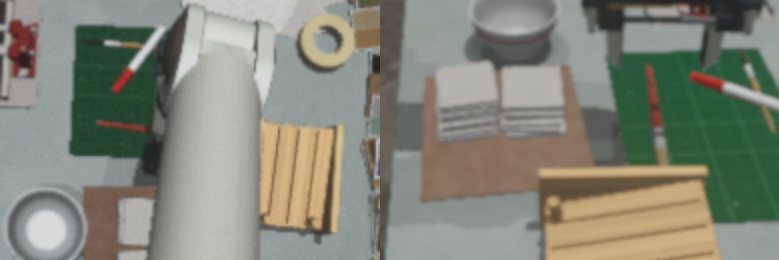

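The brush lies flat on the mat, left of the stand's top end, and the stand is clear. Now I'll grasp the flask, shifted 4 mm away from the jar, and lift it.

Run:
```python
from h import *
np.set_printoptions(precision=3,suppress=True)
q=down(-28.3);F=fl(-28.3); t=lambda s:print(s,manip.current_clock(),manip.current_tool_pos(),manip.current_finger_gap(),manip.current_force())
p=np.array([.467,.366,.0412])+F@[0,-.004,0]
manip.move_pose(p+[0,0,.11],q);t("above")
manip.servo_line(p,vel=.12);t("down")
effector.close(55);t("closed")
manip.servo_line(p+[0,0,.15],vel=.15);t("up")
print(manip.current_q(),manip.current_wrist_torque())
a=viewer.get_image("top");b=viewer.get_image("side")
cv2.imwrite("pics/t2.png",np.hstack([cv2.resize(a[150:280,120:300,::-1],None,fx=2.2,fy=2.2),cv2.resize(b[60:230,160:330,::-1],None,fx=2,fy=2)[:286]]))  if False else None
A=cv2.resize(a[150:280,120:300,::-1],(396,286));B=cv2.resize(b[60:230,160:330,::-1],(340,286));cv2.imwrite("pics/t2.png",np.hstack([A,B]))
```

```text
above 11.3917 [0.467 0.361 0.151] 0.09198202560753307 [ 0.452 -0.773  0.205]
down 12.4583 [0.466 0.363 0.042] 0.09177327826488452 [0.337 0.099 0.186]
closed 13.65 [0.465 0.363 0.041] 0.013548390129966479 [ 1.407  2.89  -0.467]
up 14.8 [0.464 0.362 0.19 ] 0.013702727227734569 [-0.454  0.784 -2.759]
[-0.852  0.401  0.184  1.761 -0.086  0.99   0.442] [-0.091 -0.     0.016]
```

View pics/t2.png

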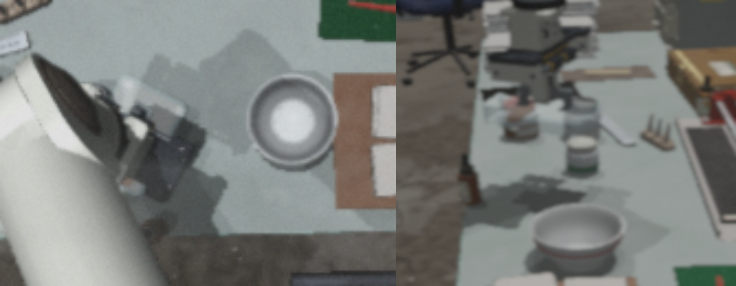

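The flask is lifted level (3 N), and the jar and dropper are still standing. Next it goes to the bowl, tipped.

```bash
cat >> h.py <<'E'
YAW,TH=-150,38
BOWL=np.array([.487,.157,0]); MREF=np.array([-.078,0,.018])
def pour(roll,z=.105,th=TH,back=.02,yaw=YAW): return tool(fl(yaw,th,roll),BOWL+back*fl(yaw)[:,0]+[0,0,z],MREF)
E
python3 - <<'E'
from h import *
np.set_printoptions(precision=3,suppress=True)
t=lambda s:print(s,manip.current_clock(),manip.current_tool_pos(),manip.current_force())
print(np.array([manip.solve_ik(*pour(r)) for r in(-38,0,38)]))
p,q=pour(0,.15)
manip.servo_line(p,q,vel=.12);t("above")
p,q=pour(0); manip.servo_line(p,q,vel=.1);t("low");print(manip.current_q())
qs=np.array([manip.solve_ik(*pour(r)) for r in(-38,-19,0,19,38)]);print(np.ptp(qs,axis=0))
a=viewer.get_image("top");b=viewer.get_image("side")
A=cv2.resize(a[140:270,180:340,::-1],(394,320),interpolation=cv2.INTER_CUBIC);B=cv2.resize(b[110:250,170:330,::-1],(366,320),interpolation=cv2.INTER_CUBIC);cv2.imwrite("pics/t3.png",np.hstack([A,B]))
E
```

```text
[[-0.495  0.862  0.704  1.593 -0.609  1.836 -0.855]
 [-0.872  0.707  0.687  1.664 -0.209  1.557 -1.144]
 [-1.275  0.74   0.677  1.81   0.193  1.382 -1.499]]
above 17.2333 [0.419 0.118 0.226] [ 0.057  0.577 -3.583]
low 17.8333 [0.419 0.117 0.18 ] [-0.794 -0.828 -3.505]
[-0.882  0.713  0.704  1.664 -0.218  1.559 -1.134]
[0.9   0.115 0.165 0.221 0.706 0.436 0.529]
```

View pics/t3.png

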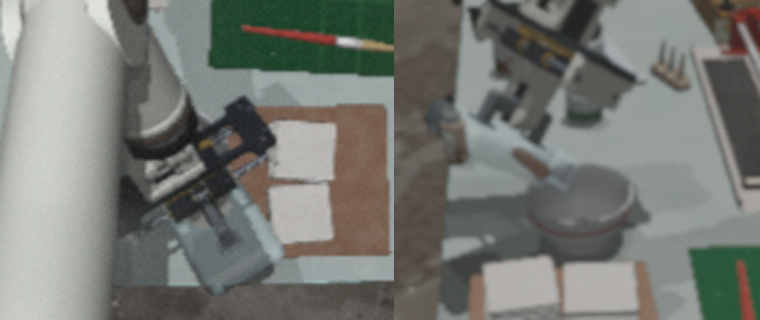

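The mouth sits over the bowl and the brown bar lies across the shoulders. Rocking now.

```bash
cat > rock.py <<'E'
from h import *
import sys
np.set_printoptions(precision=3,suppress=True)
def brown(n):
    im=viewer.get_image(n);h=cv2.cvtColor(im,cv2.COLOR_RGB2HSV).astype(int)
    m=((h[...,0]<18)&(h[...,1]>55)&(h[...,2]>50)); 
    x0,y0,x1,y1=dict(side=(205,150,285,225),top=(215,170,275,240))[n]; ys,xs=np.nonzero(m[y0:y1,x0:x1])
    return im,len(xs),(xs.mean()+x0,ys.mean()+y0) if len(xs) else None
if __name__=="__main__":
    for r in map(float,sys.argv[2:]):
        p,q=pour(r); d=np.linalg.norm(p-manip.current_tool_pos()); ang=(R.from_quat(q)*R.from_quat(manip.current_tcp_rot()).inv()).magnitude()
        T=max(.5,ang/1.25); manip.servo_line(p,q,vel=max(d,.004)/T); manip.sleep(.1)
        im,n,c=brown("side"); print(r,manip.current_clock(),manip.current_force(),n,c)
    B=cv2.resize(im[110:250,170:330,::-1],(420,366),interpolation=cv2.INTER_CUBIC);
    a=viewer.get_image("top");A=cv2.resize(a[150:250,200:300,::-1],(366,366),interpolation=cv2.INTER_CUBIC);cv2.imwrite(sys.argv[1],np.hstack([A,B]))
E
python3 rock.py pics/t4.png 38 -38 38 -38 0
```

```text
38.0 18.9 [-0.112  1.111 -2.915] 77 (np.float64(225.41558441558442), np.float64(182.0))
-38.0 20.525 [ 0.578  0.301 -1.72 ] 77 (np.float64(251.31168831168833), np.float64(204.68831168831167))
38.0 22.15 [-0.017 -1.353 -1.731] 64 (np.float64(251.0625), np.float64(204.296875))
-38.0 23.775 [-0.776 -0.657 -2.065] 78 (np.float64(251.21794871794873), np.float64(204.7051282051282))
0.0 24.7417 [-0.349 -0.234 -3.391] 53 (np.float64(250.30188679245282), np.float64(204.33962264150944))
```

View pics/t4.png

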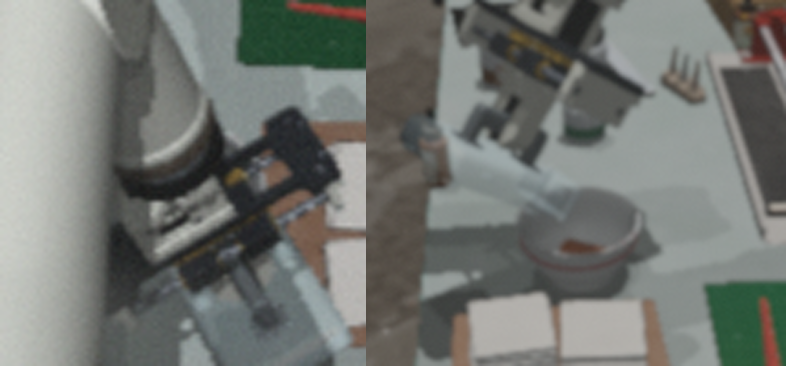

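The bar lies in the bowl (side view about (251,204)) and the bottle is empty. The brown at its far end is the dropper seen through the plastic. Next I'll lift away and carry it to hover over the stand.

```bash
cat >> h.py <<'E'
SY,SC=-5.4,np.array([.5615,-.229,0])
BED=fl(SY,12)
BO=SC+fl(SY)@[-.015,0,.052]
def bed(x=0,z=0,y=0): return tool(BED,BO+BED@[x,y,z],np.zeros(3))
E
python3 - <<'E'
from h import *
np.set_printoptions(precision=3,suppress=True)
t=lambda s:print(s,manip.current_clock(),manip.current_tool_pos(),manip.current_force())
p,q=pour(0,.22);manip.servo_line(p,q,vel=.15);t("up")
print(manip.solve_ik(*bed(.012,.10)),manip.solve_ik(*bed(0,0)))
manip.move_pose(*bed(.012,.10));t("above");print(manip.current_q())
manip.servo_line(bed(.012,.035)[0],vel=.15);t("hover")
a=viewer.get_image("top");b=viewer.get_image("side");cv2.imwrite("pics/s_hov.png",b[:,:,::-1]);cv2.imwrite("pics/t_hov.png",a[:,:,::-1])
A=cv2.resize(a[140:240,310:430,::-1],(396,330),interpolation=cv2.INTER_CUBIC);B=cv2.resize(b[240:384,235:395,::-1],(367,330),interpolation=cv2.INTER_CUBIC);cv2.imwrite("pics/t5.png",np.hstack([A,B]))
_=[print(n,proj("side",[manip.current_tool_pos()+BED@(np.array(v)-TCPF) for v in((-.078,.024,.018),(-.078,-.024,.018),(.088,-.048,.017),(-.045,-.048,.017))])) for n in["pred neckL neckR rearR shR"]]
E
```

```text
up 25.7083 [0.418 0.118 0.295] [-0.084 -0.621 -2.957]
[-0.143  0.324  0.637  1.949 -0.385  0.765  2.184] [ 0.43   0.439 -0.057  1.98  -0.069  0.523  1.913]
above 28.5083 [ 0.544 -0.227  0.196] [ 0.7   -0.519 -2.876]
[-0.144  0.324  0.637  1.949 -0.385  0.766  2.184]
hover 29.0917 [ 0.557 -0.229  0.132] [-0.334  0.849 -1.761]
pred neckL neckR rearR shR [[258.646 291.444]
 [258.967 313.525]
 [361.138 309.694]
 [279.037 322.933]]
```

View pics/t5.png

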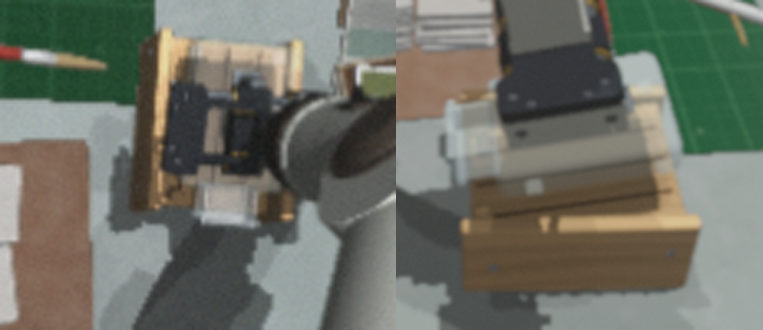

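The prediction and the picture agree to about 1–3 px: the lip is at u≈258 and the bottle is centred between the cheeks without slip. I'll lower it, then slide it down onto the pegs by feel.

```bash
cat > lay.py <<'E'
from h import *
np.set_printoptions(precision=2,suppress=True)
def F(n=4):
    v=[]
    for _ in range(n): v.append(manip.current_force()); manip.sleep(.02)
    return BED.T@np.mean(v,0)   # bed axes
def go(x,z,vel=.1): manip.servo_line(bed(x,z)[0],vel=vel)
E
python3 - <<'E'
from lay import *
f0=F();print(f0)
go(.012,.008,.1);print("8",F()-f0)
z=.008
while z>-.006:
    z-=.0015;go(.012,z,.03);d=F()-f0
    if d[2]>2.5 or np.linalg.norm(d)>6: break
print("touch z",z,d)
z+=.001; go(.012,z,.03); f1=F()
x=.012
while x>-.008:
    x-=.0015;go(x,z,.03);d=F()-f1
    if d[0]>5 or np.linalg.norm(d)>12: break
print("peg x",x,d,manip.current_clock(),manip.current_tool_pos())
E
```

```text
[-0.82 -0.2  -2.34]
8 [ 0.2   0.03 -0.04]
touch z -0.0009999999999999992 [-1.64  1.84  8.05]
peg x 2.168404344971009e-18 [5.17 0.15 0.14] 34.4917 [ 0.55 -0.23  0.1 ]
```

Contact came at bed x≈0 and z≈0, so it's home. Release and withdraw.

Run:
```python
from lay import *
go(-.0005,-.0005,.03);print(F())
effector.open_jaws()
go(0,.08,.1); p=manip.current_tool_pos(); manip.servo_line(p+[-.06,.12,.12],vel=.2)
j=manip.current_q(); s=manip.solve_ik([.30,.45,.33],down(-28)); print(s)
if s is not None: manip.movej(s)
a=viewer.get_image("top");b=viewer.get_image("side");print(manip.current_clock())
A=cv2.resize(a[90:260,150:420,::-1],(430,271),interpolation=cv2.INTER_CUBIC);B=cv2.resize(b[140:384,170:400,::-1],(350,371),interpolation=cv2.INTER_CUBIC)
cv2.imwrite("pics/t6.png",np.hstack([np.pad(A,((0,100),(0,0),(0,0))),B]))
```

```text
[ 5.81 -0.52 -0.31]
[-0.87  0.19 -0.19  1.7   0.04  1.25  0.01]
40.3083
```

View pics/t6.png

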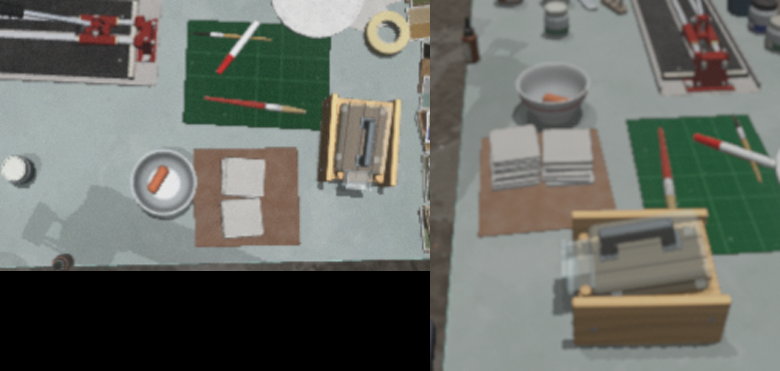

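Everything is in place: the bar is in the bowl, the brush is on the mat, and the bottle lies on the stand with its neck down between the pegs. The jar and dropper haven't been disturbed, so I'm handing in.

```bash
python3 -c "
from bench import manip
print(manip.hand_in())"
```

```text
the job is handed in; nothing more can be done
None
```

I handed the job in at about 40 s, with no verdict returned: the bar is in the bowl, the brush lies flat on the mat, and the empty bottle is on the stand, handle up, neck between the pegs, shoulders against them; the jar and dropper were not touched.

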